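# Shut off the bench air under its sliding cover

### The job

The repair bench's compressed-air box has a loose cover plate over its valves: push the plate aside along its guides, all the way onto the closed end of the box, and leave it there. Then push the lever with the round disc on its end fully shut, a quarter turn clockwise until it stops crosswise to its pipe, and back off. Only push with the fingers: do not lift the cover, do not turn the plain lever, and leave the solder spool, screwdriver and heat sink where they are.

Things in the scene. Friction and masses are not known exactly. Their poses are not given: they have to be found in the camera images.
- box: Grey valve box fixed to the bench, 272 (x) by 336 (y) mm, top 80 mm high plus 12 mm guide lips round its edge. Origin: centre of the underside. Open bay in the -y half (x -118 to 118, y -155 to -10, floor 8 mm up); the +y half is a closed deck where the cover parks. In the bay two pipes run along y at x = -70 and +25 mm, a valve on each at y = -120; either may be the marked one.
- cover: Loose aluminium plate, 252 (x) by 150 (y) by 5 mm, 0.3 to 0.65 kg, lying on the box's top between the lips (3 mm play). Origin: centre of its underside, 80 mm above the bench; axes as the box's. In the box's frame its y is -84 to -70 mm when over the bay, +85 mm when fully aside against the end lip.
- cover_grip (a point): Middle of the bridge grip on the cover: a black bar 100 mm long along x, 14 mm thick in y, standing 35 mm above the plate's underside, at the plate's centre. This point is 23 mm above the plate's underside (103 mm above the bench). The flat long sides can be pushed.
- marked_pivot (a point): Vertical turning axis of the marked lever, the one with a round disc (30 mm diameter, 14 mm thick) on its end; at the lever's mid-height, 60 mm above the bench. The lever is a black bar 14 mm wide, 10 mm thick (55 to 65 mm above the bench). The pipe's top is 37 mm, the valve body's 41 mm above the bench.
- marked_tip (a point): Centre of the round disc at the end of the marked lever, 60 mm from its pivot, 60 mm above the bench.
- marked_lever (a joint): Marked lever's turn in rad: 0 = open, along its pipe, pointing to the box's +y; grows clockwise seen from above, towards the box's +x; 1.571 = shut, at its stop, pointing to the box's +x. Starts at 0 to 0.2, stays where left, needs about 0.12 N m (3 N at 40 mm from the pivot).
- plain_pivot (a point): Turning axis of the plain lever, like the marked one but with a plain straight end; it is to stay open.
- plain_tip (a point): Point on the plain lever 60 mm from its pivot (the bar's end is 74 mm from it).
- spool: Bystander: loose metal solder spool standing upright near the box's far side (+x), 52 mm diameter, 46 mm high; origin at the centre of its underside.
- screwdriver_grip (a point): Bystander: loose screwdriver 170 mm long lying on the bench between the box and the robot; point in its handle.
- heatsink: Bystander: loose finned aluminium heat sink 60 by 80 by 32 mm on the bench beyond the +y end of the box; origin at the centre of its underside.

How it is judged:
By the outcome, as a careful person would: the job done as asked, in the order asked, and still so for the second after the job is handed in, with the robot touching nothing.
It also fails if it takes over 48 s, if anything falls off the work surface, if the arm or the gripper's body presses on something with over 40 N, if the wrist force passes 120 N, or if a joint passes its speed limit or range.

### The arm

A 6-joint arm with a two-finger parallel gripper is mounted at the origin on the work surface. World frame = base frame: x ahead of the robot, y to its left, z up, the work surface at z = 0. Lengths are in m, angles in rad, forces in N, time in s.
With the tool pointing down it reaches from about 0.375 to 0.975 m from the base axis. Payload 3.8 kg.
Tool frame: the origin (TCP) lies at the very end of the fingers, on their centre line; the grasp point (between the pads) lies 19 mm behind it; z points along the fingers, y is the line along which they close (so a half turn about z gives the same grasp; the last joint's range is limited). The gripper opens to 85 mm and grips with 20 to 120 N. Pads are 22 mm wide; open, the fingers measure 114 mm over their backs; the gripper's body (76 mm by 85 mm) begins 54 mm behind the grasp point. The pads swing forward as they close: fully open they stand 13 mm farther back than shut.
Start: joints at [-1.255, 0.264, 1.604, -0, 1.274, -0.037], TCP at [0.233, -0.633, 0.231] pointing down, gripper open.
Joint ranges: [-2.63, 2.63], [-0.94, 2.18], [0.31, 2.57], [-1.31, 4.45], [0, 2.66], [-2.55, 2.55]. Speed limits (rad/s): [2.57, 2.57, 3.14, 3.14, 3.14, 3.14].

### API

Orientations are given as a rotation vector (axis times angle).
In Python, from workcell import monitor, viewer, workorder gives the robot as it stands.
- The arm moves only by the tool jog_arm, never from a script. Its argument "commands" is a list of rows, each an object with "travel": the shift along the tool's x, y, z in mm, a list of three; "rot": the turn, a rotation vector about the tool's x, y, z in degrees, a list of three; "claw": the closure in counts, from 0 (fully open) to 255 (shut). A call has exactly 5 rows; each row shifts and turns the commanded pose from where the row before left it, along the tool's axes as they then stand; what a row does not reach is not made up. A row lasts 1/10 s, in which the tool goes at most 50 mm and 8.59 degrees, less where a joint would pass 70% of its speed; a pose out of reach is approached as far as the arm can. A call is refused whole if a number of a shift passes 50 or a number of a turn 8.59, either way. A call with a gripper value outside its range is refused whole. The fingers move at their own pace and stop on an object; "force" is the grip in N (left out, the last holds). Time passes only in rows, so rows that do not move let the fingers close, or fill a call up. It gives the time, the measured TCP pose, the force, the opening and the grip force at its end, in the units of the state.
- monitor.read_state(): the state, without advancing time (a new reading comes with each control period).
- viewer.read_camera(name): name is "scene" or "top"; returns a dict with "color" (384x512x3 uint8, blue, green, red), "camera_matrix" (3x3 intrinsics, pixels), "R" (3x3) and "t" (3): a world point X has camera coordinates R X + t. Camera axes: x right, y down, z forward; pixel columns grow to the right and rows downward; lengths in m; the calibration is good to about 2 mm. A picture is of the moment at which its call begins. There is no depth.
- workorder.finish_job(): hands the job in; it is judged then, once.
The state is a dict: "time": time; "q": joint angles; "joint_vel": joint speeds; "joint_torque": joint torques, N m; "tool_pos": TCP position; "tcp_rot": TCP orientation; "wrist_force": force on the tool from outside, world axes, zero at the start; "torque": the same for the moment, N m; "width": opening from 0.0 (shut) to 1.0 (fully open); "grip_force": force on a finger pad.
Only numpy, scipy, OpenCV 4.12 (cv2) and the standard library are available. Lean on these libraries where they do the work, as an engineer would, in place of code of your own. Each camera call takes 0.05 s, during which the arm holds its last target. There are 200 camera calls.

## Working session

There is one attempt and no reset: what is moved stays moved. The work goes in short steps, Python scripts to look and compute and a tool call to move; the robot and the scene stay as the last step left them, time stands still between calls to the robot, and variables do not carry over. Pictures are saved under pics/ and viewed, at most 10 in all, crops included, and the job is handed in when it is done.

Besides the shell and the picture viewer there is one more tool, called as name([rows], argument=value, ...), one row to a line, values as JSON. jog_arm: Moves the arm, as the interface text tells. Its arguments: {"type":"object","properties":{"commands":{"type":"array","items":{"type":"object","properties":{"travel":{"type":"array","items":{"type":"number"}},"rot":{"type":"array","items":{"type":"number"}},"claw":{"type":"number"}}}},"force":{"type":"number"}},"required":["commands"]}

```bash
mkdir -p pics; python3 - <<'E'
from workcell import monitor, viewer
import cv2,json,numpy as np
s=monitor.read_state();print(s)
for n in("top","scene"):
    c=viewer.read_camera(n);cv2.imwrite(f"pics/{n}0.png",cv2.resize(c["color"],(800,600),interpolation=cv2.INTER_CUBIC))
    np.savez(n,K=c["camera_matrix"],R=c["R"],t=c["t"]);print(n,c["camera_matrix"],c["R"],c["t"])
E
```

```text
{'time': 0.0, 'q': array([-1.25489888e+00,  2.64745980e-01,  1.60539192e+00, -8.24291507e-07,
        1.27370605e+00, -3.68847985e-02]), 'joint_vel': array([ 0.0030602 ,  0.00102185,  0.00081562,  0.00129693, -0.00030432,
       -0.00060035]), 'joint_torque': array([-2.73075551e-03, -5.15118277e+01, -3.67310464e+01, -2.45432684e-04,
        1.28456918e-02,  2.17165656e-06]), 'tool_pos': array([ 0.23299621, -0.63272148,  0.22995719]), 'tcp_rot': array([-3.09065092e+00, -5.50889083e-01,  4.92619184e-04]), 'wrist_force': array([ 0.60255876,  0.2162741 , -0.2668561 ]), 'torque': array([ 0.01439315, -0.0576269 , -0.00683925]), 'grip_force': 0.0, 'width': 0.9986884891479637}
top [[492.7445843    0.         256.19944941]
 [  0.         492.7445843  195.93454987]
 [  0.           0.           1.        ]] [[-0.02582216 -0.99966172 -0.00310885]
 [-0.97659798  0.0258904  -0.21350895]
 [ 0.21351721 -0.00247717 -0.97693616]] [0.14498152 0.56972137 1.10815625]
scene [[392.0871438    0.         261.36091361]
 [  0.         392.0871438  194.32413347]
 [  0.           0.           1.        ]] [[ 0.07730094  0.99696269  0.0094848 ]
 [ 0.57226659 -0.03657741 -0.81925151]
 [-0.81641626  0.06875674 -0.57335591]] [-0.1709437  -0.23991736  1.26806261]
```

View pics/top0.png

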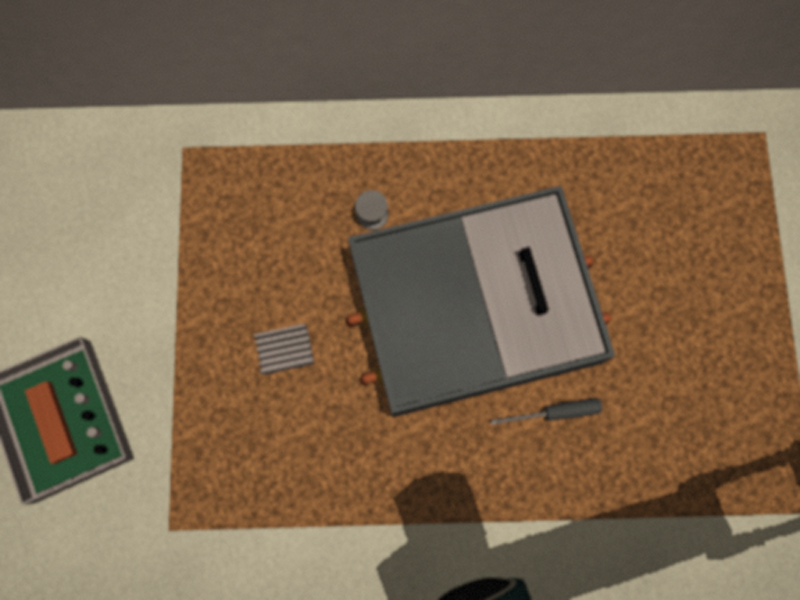

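View pics/scene0.png

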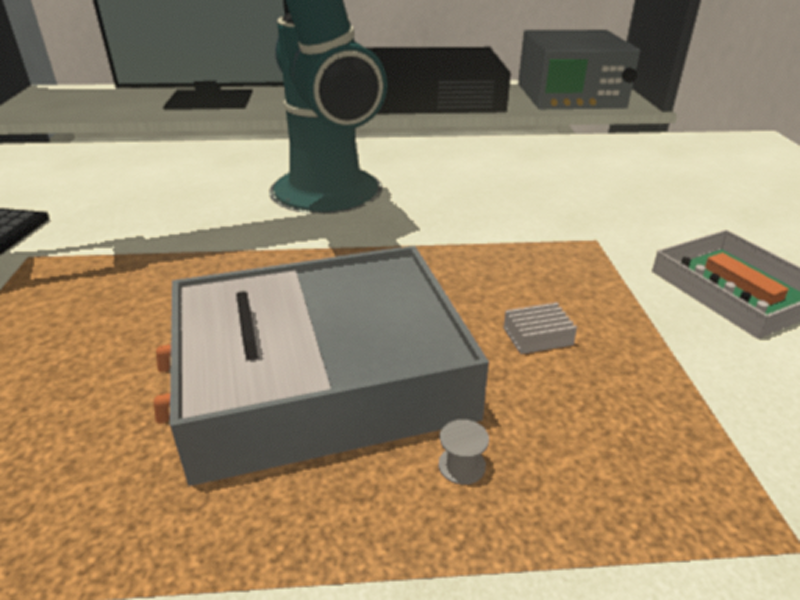

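The top view shows the box with outer lip corners at about (350,238), (560,188), (612,355) and (393,412). The grip bar runs from (524,250) to (541,312), with the spool at (371,208), heat sink at (284,349) and screwdriver at (545,412). The bay, covered by the plate, is on the right, which is world -y.

```bash
cat > h.py <<'E'
import numpy as np
from scipy.optimize import least_squares
from scipy.spatial.transform import Rotation as Ro
def cam(n):
    d=np.load(f"{n}.npz");return d["K"],d["R"],d["t"]
def back(n,u,v,z,s=1.5625):
    K,R,t=cam(n);u=(u+.5)/s-.5;v=(v+.5)/s-.5
    d=R.T@np.linalg.solve(K,[u,v,1]);c=-R.T@t
    return c+d*(z-c[2])/d[2]
def proj(n,X,s=1.5625):
    K,R,t=cam(n);p=K@(R@np.array(X)+t);return (p[:2]/p[2]+.5)*s-.5
def box2w(p,B):
    c,s=np.cos(B[2]),np.sin(B[2]);return np.array([B[0]+c*p[0]-s*p[1],B[1]+s*p[0]+c*p[1]])
E
python3 - <<'E'
from h import *
loc=[(136,168),(136,-168),(-136,-168),(-136,168)]
top=[(350,238),(560,188),(612,355),(393,412)]
sc=[(487,360),(172,425),(174,283),(415,250)]
def f(B):
    r=[]
    for n,px in(("top",top),("scene",sc)):
        for l,p in zip(loc,px): r+=list(proj(n,[*box2w(np.array(l)/1e3,B),.092])-p)
    return np.array(r)
s=least_squares(f,[.65,0,.25],loss="soft_l1");print(s.x,np.degrees(s.x[2]),f(s.x).round(1))
B=s.x;np.save("B.npy",B)
c,q=np.cos(B[2]),np.sin(B[2])
def w2b(w): d=w[:2]-B[:2];return np.round([1e3*(c*d[0]+q*d[1]),1e3*(-q*d[0]+c*d[1])],1)
for n,pts in(("top",[(524,250),(541,312)]),("scene",[(242,292),(252,360)])):
    for p in pts: w=back(n,*p,.115);print(n,w,w2b(w))
for n,p,z in(("spool",(371,208),.046),("hs",(284,349),.032),("sd",(575,409),.015)):
    w=back("top",*p,z);print(n,w,w2b(w))
E
```

```text
[0.57961452 0.01453086 0.22475728] 12.877643764302274 [-3.3 -0.1  0.1 -2.5  2.4  1.  -2.   1.6  3.   1.  -0.8  0.4 -1.8 -3.
 -0.1 -5.4]
top [ 0.64184073 -0.05357065  0.115     ] [ 45.5 -80.3]
top [ 0.54806217 -0.07252924  0.115     ] [-50.2 -77.8]
scene [ 0.55371914 -0.0758044   0.115     ] [-45.4 -82.3]
scene [ 0.68340697 -0.04701555  0.115     ] [ 87.5 -83.1]
spool [0.73764175 0.17275324 0.046     ] [189.3 119. ]
hs [0.51744726 0.3113212  0.032     ] [  5.5 303.2]
sd [ 0.4152379 -0.1337009  0.015    ] [-193.3 -107.9]
```

jog_arm([
  {"travel": [0, 0, 0], "rot": [0, 0, -8.3], "claw": 105},
  {"travel": [0, 0, 0], "rot": [0, 0, -8.3], "claw": 105},
  {"travel": [0, 0, 0], "rot": [0, 0, -8.3], "claw": 105},
  {"travel": [0, 0, 0], "rot": [0, 0, -8.3], "claw": 105},
  {"travel": [0, 0, 0], "rot": [0, 0, -8.3], "claw": 105},
])

```text
time: 0.6
tool_pos: [0.2331, -0.633, 0.2304]
tcp_rot: [-2.691, -1.619, -0.0]
wrist_force: [-0.8, 0.5, -0.6]
width: 0.585
grip_force: 0.0
```

jog_arm([
  {"travel": [0, 0, 0], "rot": [0, 0, -8.3], "claw": 105},
  {"travel": [0, 0, 0], "rot": [0, 0, -8.3], "claw": 105},
  {"travel": [0, 0, 0], "rot": [0, 0, -8.3], "claw": 105},
  {"travel": [0, 0, 0], "rot": [0, 0, -8.3], "claw": 105},
  {"travel": [0, 0, 0], "rot": [0, 0, -8.0], "claw": 105},
])

```text
time: 1.1
tool_pos: [0.2331, -0.633, 0.2305]
tcp_rot: [-1.95, -2.462, -0.001]
wrist_force: [0.2, -0.8, -1.1]
width: 0.589
grip_force: 0.0
```

jog_arm([
  {"travel": [30, 34, 0], "rot": [0, 0, 0], "claw": 105},
  {"travel": [30, 34, 0], "rot": [0, 0, 0], "claw": 105},
  {"travel": [30, 34, 0], "rot": [0, 0, 0], "claw": 105},
  {"travel": [30, 34, 0], "rot": [0, 0, 0], "claw": 105},
  {"travel": [30, 34, 0], "rot": [0, 0, 0], "claw": 105},
])

```text
time: 1.6
tool_pos: [0.3659, -0.4474, 0.2307]
tcp_rot: [-1.958, -2.456, -0.001]
wrist_force: [-0.1, 0.1, -0.6]
width: 0.584
grip_force: 0.0
```

jog_arm([
  {"travel": [30, 34, 0], "rot": [0, 0, 0], "claw": 105},
  {"travel": [30, 34, 0], "rot": [0, 0, 0], "claw": 105},
  {"travel": [30, 34, 0], "rot": [0, 0, 0], "claw": 105},
  {"travel": [30, 34, 0], "rot": [0, 0, 0], "claw": 105},
  {"travel": [30, 34, 0], "rot": [0, 0, 0], "claw": 105},
])

```text
time: 2.1
tool_pos: [0.4981, -0.2632, 0.2309]
tcp_rot: [-1.957, -2.457, 0.0]
wrist_force: [1.5, -0.7, 0.4]
width: 0.588
grip_force: 0.0
```

jog_arm([
  {"travel": [33, 36, 0], "rot": [0, 0, 0], "claw": 105},
  {"travel": [33, 36, 0], "rot": [0, 0, 0], "claw": 105},
  {"travel": [33, 36, 0], "rot": [0, 0, 0], "claw": 105},
  {"travel": [32, 35, 0], "rot": [0, 0, 0], "claw": 105},
  {"travel": [0, 0, 40], "rot": [0, 0, 0], "claw": 105},
])

```text
time: 2.6
tool_pos: [0.6151, -0.1012, 0.1973]
tcp_rot: [1.944, 2.453, 0.013]
wrist_force: [0.1, -1.3, -0.5]
width: 0.588
grip_force: 0.0
```

jog_arm([
  {"travel": [0, 0, 40], "rot": [0, 0, 0], "claw": 105},
  {"travel": [0, 0, 30], "rot": [0, 0, 0], "claw": 105},
  {"travel": [0, 0, 15], "rot": [0, 0, 0], "claw": 105},
  {"travel": [0, 0, 9], "rot": [0, 0, 0], "claw": 105},
  {"travel": [0, 0, 0], "rot": [0, 0, 0], "claw": 105},
])

```text
time: 3.1
tool_pos: [0.6072, -0.1055, 0.0965]
tcp_rot: [-1.957, -2.456, 0.001]
wrist_force: [0.3, -0.5, -0.7]
width: 0.587
grip_force: 0.0
```

```bash
cat >> h.py <<'E'
def snap(n,name,crop=None,s=2):
    from workcell import viewer
    import cv2
    im=viewer.read_camera(n)["color"]
    if crop: x0,y0,x1,y1=crop; im=im[y0:y1,x0:x1]
    cv2.imwrite(f"pics/{name}.png",cv2.resize(im,None,fx=s,fy=s,interpolation=cv2.INTER_CUBIC))
def tcpb():
    from workcell import monitor
    B=np.load("B.npy");s=monitor.read_state();w=s["tool_pos"];d=w[:2]-B[:2];c,q=np.cos(B[2]),np.sin(B[2])
    print("box mm",np.round([1e3*(c*d[0]+q*d[1]),1e3*(-q*d[0]+c*d[1]),w[2]*1e3],1),s["wrist_force"].round(1))
E
python3 -c "
from h import *
tcpb();snap('scene','s1',(90,130,330,320),3)"
```

```text
box mm [   0.2 -123.1   96.5] [ 0.3 -0.5 -0.7]
```

View pics/s1.png

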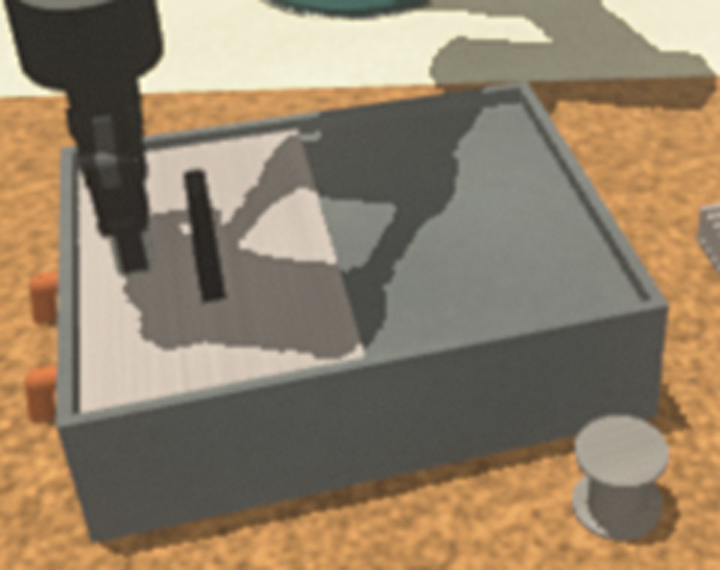

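The picture shows both fingers (tips around (135,265)) behind the -y side of the bar (190–225, 170–300) and clear of the plate. I'll push now.

jog_arm([
  {"travel": [8, 0, 3], "rot": [0, 0, 0], "claw": 105},
  {"travel": [8, 0, 0], "rot": [0, 0, 0], "claw": 105},
  {"travel": [8, 0, 0], "rot": [0, 0, 0], "claw": 105},
  {"travel": [10, 0, 0], "rot": [0, 0, 0], "claw": 105},
  {"travel": [12, 0, 0], "rot": [0, 0, 0], "claw": 105},
])

```text
time: 3.65
tool_pos: [0.5982, -0.0605, 0.0955]
tcp_rot: [1.956, 2.455, 0.001]
wrist_force: [0.4, -3.8, 3.5]
width: 0.59
grip_force: 2.1
```

jog_arm([
  {"travel": [12, 0, 0], "rot": [0, 0, 0], "claw": 105},
  {"travel": [12, 0, 0], "rot": [0, 0, 0], "claw": 105},
  {"travel": [12, 0, 0], "rot": [0, 0, 0], "claw": 105},
  {"travel": [12, 0, 0], "rot": [0, 0, 0], "claw": 105},
  {"travel": [12, 0, 0], "rot": [0, 0, 0], "claw": 105},
])

```text
time: 4.15
tool_pos: [0.5836, -0.001, 0.0942]
tcp_rot: [-1.957, -2.457, 0.0]
wrist_force: [1.5, -4.4, 1.8]
width: 0.588
grip_force: 2.1
```

jog_arm([
  {"travel": [12, 0, 0], "rot": [0, 0, 0], "claw": 105},
  {"travel": [12, 0, 0], "rot": [0, 0, 0], "claw": 105},
  {"travel": [12, 0, 0], "rot": [0, 0, 0], "claw": 105},
  {"travel": [12, 0, 0], "rot": [0, 0, 0], "claw": 105},
  {"travel": [8, 0, 0], "rot": [0, 0, 0], "claw": 105},
])

```text
time: 4.65
tool_pos: [0.5709, 0.0537, 0.0941]
tcp_rot: [-1.957, -2.457, 0.0]
wrist_force: [0.9, -3.8, 2.3]
width: 0.593
grip_force: 1.9
```

```bash
python3 -c "
from h import *
tcpb();snap('top','t1',(200,100,420,290),3)"
```

```text
box mm [ 0.3 40.2 94.1] [ 0.9 -3.8  2.3]
```

View pics/t1.png

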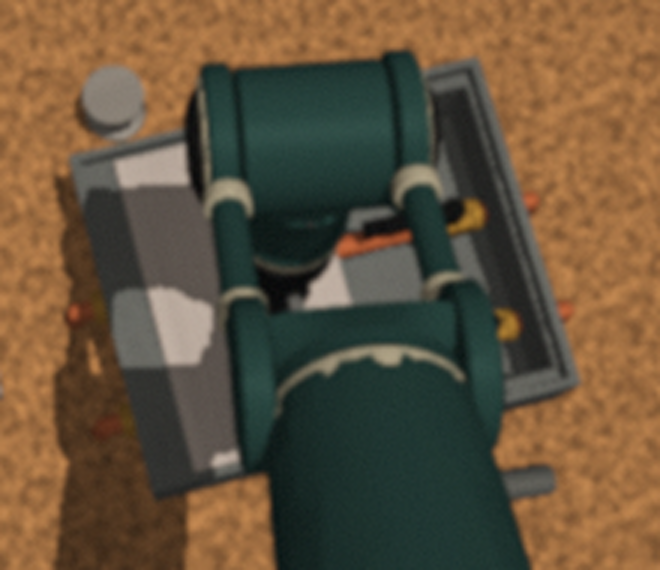

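The plate is square in its guides, with its leading edge (115,170)–(195,470) about 25 mm short of the end lip. I'll keep pushing, more slowly.

jog_arm([
  {"travel": [6, 0, 0], "rot": [0, 0, 0], "claw": 105},
  {"travel": [5, 0, 0], "rot": [0, 0, 0], "claw": 105},
  {"travel": [5, 0, 0], "rot": [0, 0, 0], "claw": 105},
  {"travel": [4, 0, 0], "rot": [0, 0, 0], "claw": 105},
  {"travel": [3, 0, 0], "rot": [0, 0, 0], "claw": 105},
])

```text
time: 5.2
tool_pos: [0.5658, 0.0753, 0.0939]
tcp_rot: [-1.957, -2.456, 0.001]
wrist_force: [-0.0, -2.7, 0.1]
width: 0.587
grip_force: 0.9
```

jog_arm([
  {"travel": [2, 0, 0], "rot": [0, 0, 0], "claw": 105},
  {"travel": [1, 0, 0], "rot": [0, 0, 0], "claw": 105},
  {"travel": [1, 0, 0], "rot": [0, 0, 0], "claw": 105},
  {"travel": [1, 0, 0], "rot": [0, 0, 0], "claw": 105},
  {"travel": [0, 0, 0], "rot": [0, 0, 0], "claw": 105},
])

```text
time: 5.7
tool_pos: [0.5649, 0.0792, 0.094]
tcp_rot: [1.958, 2.457, -0.002]
wrist_force: [-0.4, -4.8, -1.3]
width: 0.587
grip_force: 2.2
```

jog_arm([
  {"travel": [1, 0, 0], "rot": [0, 0, 0], "claw": 105},
  {"travel": [1, 0, 0], "rot": [0, 0, 0], "claw": 105},
  {"travel": [1, 0, 0], "rot": [0, 0, 0], "claw": 105},
  {"travel": [1, 0, 0], "rot": [0, 0, 0], "claw": 105},
  {"travel": [0, 0, 0], "rot": [0, 0, 0], "claw": 105},
])

```text
time: 6.2
tool_pos: [0.5648, 0.0796, 0.0949]
tcp_rot: [1.954, 2.454, -0.007]
wrist_force: [-0.1, -17.5, 2.5]
width: 0.587
grip_force: 8.2
```

jog_arm([
  {"travel": [-6, 0, 0], "rot": [0, 0, 0], "claw": 105},
  {"travel": [-20, 0, 0], "rot": [0, 0, 0], "claw": 105},
  {"travel": [0, 0, -40], "rot": [0, 0, 0], "claw": 105},
  {"travel": [0, 0, -50], "rot": [0, 0, 0], "claw": 255},
  {"travel": [40, 0, -30], "rot": [0, 0, 0], "claw": 255},
])

```text
time: 6.7
tool_pos: [0.564, 0.0955, 0.2185]
tcp_rot: [1.961, 2.449, 0.007]
wrist_force: [1.7, 1.8, 0.2]
width: 0.26
grip_force: 0.0
```

jog_arm([
  {"travel": [50, 0, 0], "rot": [0, 0, 0], "claw": 255},
  {"travel": [50, 0, 0], "rot": [0, 0, 0], "claw": 255},
  {"travel": [40, 0, 0], "rot": [0, 0, 0], "claw": 255},
  {"travel": [10, 0, 0], "rot": [0, 0, 0], "claw": 255},
  {"travel": [0, 0, 0], "rot": [0, 0, 0], "claw": 255},
])

```text
time: 7.2
tool_pos: [0.5271, 0.2456, 0.2145]
tcp_rot: [-1.953, -2.46, -0.001]
wrist_force: [0.1, -0.3, -1.1]
width: -0.003
grip_force: 0.0
```

```bash
python3 -c "
from h import *
tcpb();snap('top','t2',(210,100,410,250),4);snap('scene','s2',(90,130,330,310),3.3)"
```

```text
box mm [  0.3 236.9 214.5] [ 0.1 -0.3 -1.1]
```

View pics/t2.png

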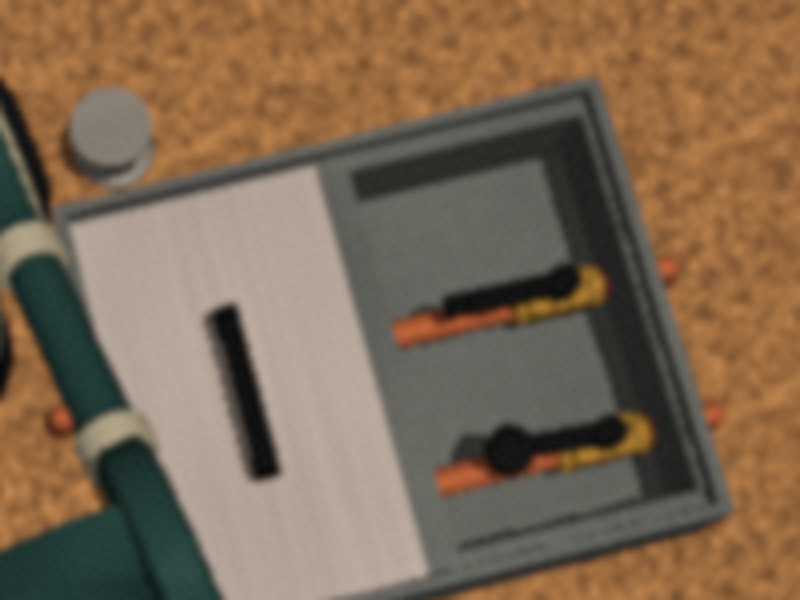

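View pics/s2.png

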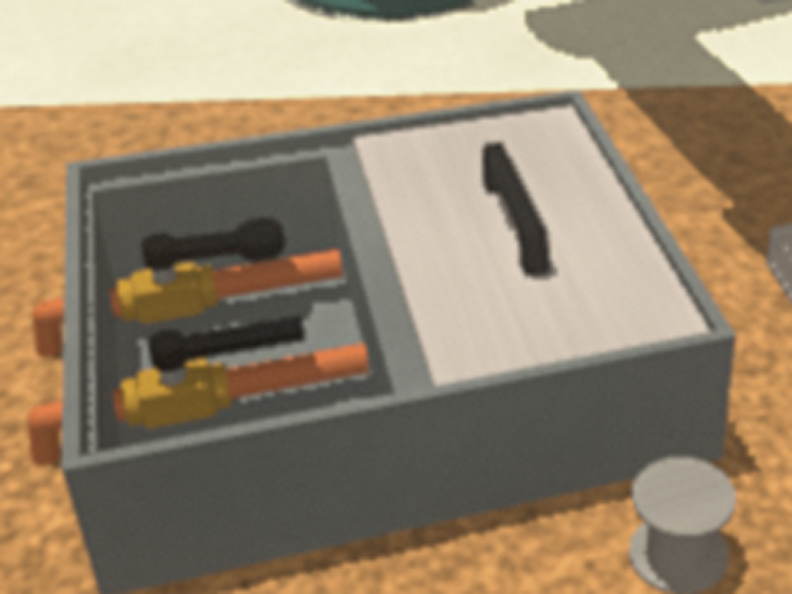

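Marked lever is the -x one (disc at (508,449), pivot (607,432) in the top crop). The cover is fully at the closed end, its edge against the end lip at (72,225), and still flat and square.

```bash
python3 -c "
from h import *
B=np.load('B.npy');c,q=np.cos(B[2]),np.sin(B[2])
for n,p,z in (('disc',(508,449),.067),('piv',(607,432),.065),('plpiv',(563,281),.065),('plend',(449,304),.065),('cov',(318,165),.085),('cov',(428,572),.085),('covUL',(72,228),.085),('corner',(598,82),.092),('corner',(728,510),.092)):
    w=back('top',210+(p[0]+.5)/4-.5,100+(p[1]+.5)/4-.5,z,1);d=w[:2]-B[:2];print(n,np.round([1e3*(c*d[0]+q*d[1]),1e3*(-q*d[0]+c*d[1])],1))
"
```

```text
disc [-65.5 -59. ]
piv [ -69.9 -118.6]
plpiv [  24.7 -120. ]
plend [ 28.  -50.1]
cov [125.3   5.9]
cov [-125.     8.9]
covUL [123.8 157.1]
corner [ 131.7 -168.7]
corner [-134.  -165.2]
```

jog_arm([
  {"travel": [-46, -14, 0], "rot": [0, 0, 0], "claw": 255},
  {"travel": [-46, -14, 0], "rot": [0, 0, 0], "claw": 255},
  {"travel": [-46, -14, 0], "rot": [0, 0, 0], "claw": 255},
  {"travel": [-46, -14, 0], "rot": [0, 0, 0], "claw": 255},
  {"travel": [-46, -14, 0], "rot": [0, 0, 0], "claw": 255},
])

```text
time: 7.8
tool_pos: [0.5103, 0.0003, 0.2144]
tcp_rot: [1.96, 2.455, 0.0]
wrist_force: [-0.1, -0.0, -0.5]
width: -0.002
grip_force: 0.0
```

jog_arm([
  {"travel": [-46, -14, 0], "rot": [0, 0, 0], "claw": 255},
  {"travel": [-46, -11, 0], "rot": [0, 0, 0], "claw": 255},
  {"travel": [0, 0, 40], "rot": [0, 0, 0], "claw": 255},
  {"travel": [0, 0, 40], "rot": [0, 0, 0], "claw": 255},
  {"travel": [0, 0, 30], "rot": [0, 0, 0], "claw": 255},
])

```text
time: 8.3
tool_pos: [0.5054, -0.094, 0.1023]
tcp_rot: [-1.962, -2.452, 0.001]
wrist_force: [-0.5, 0.4, -0.8]
width: -0.0
grip_force: 0.0
```

jog_arm([
  {"travel": [0, 0, 5], "rot": [0, 0, 0], "claw": 255},
  {"travel": [0, 0, 0], "rot": [0, 0, 0], "claw": 255},
  {"travel": [0, 0, 0], "rot": [0, 0, 0], "claw": 255},
  {"travel": [0, 0, 0], "rot": [0, 0, 0], "claw": 255},
  {"travel": [0, 0, 0], "rot": [0, 0, 0], "claw": 255},
])

```text
time: 8.8
tool_pos: [0.5086, -0.0918, 0.1012]
tcp_rot: [1.955, 2.455, 0.002]
wrist_force: [-0.1, -0.2, 0.5]
width: 0.002
grip_force: 0.0
```

```bash
python3 -c "
from h import *
tcpb();snap('scene','s3',(90,100,290,250),4)"
```

```text
box mm [-93.  -87.8 101.2] [-0.1 -0.2  0.5]
```

View pics/s3.png

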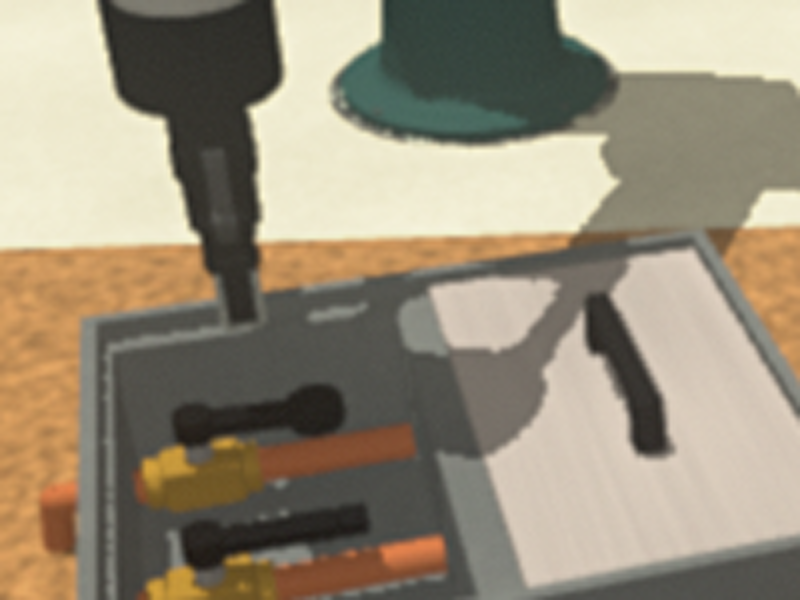

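The fingertips at (240,322) are just above the wall side of the marked lever (disc at (315,410), pivot at (190,420)). The cover is still parked. I'll go down in two stages and watch the force.

jog_arm([
  {"travel": [2, -2.5, 8], "rot": [0, 0, 0], "claw": 255},
  {"travel": [0, 0, 8], "rot": [0, 0, 0], "claw": 255},
  {"travel": [0, 0, 8], "rot": [0, 0, 0], "claw": 255},
  {"travel": [0, 0, 5], "rot": [0, 0, 0], "claw": 255},
  {"travel": [0, 0, 0], "rot": [0, 0, 0], "claw": 255},
])

```text
time: 9.35
tool_pos: [0.503, -0.0899, 0.0688]
tcp_rot: [-1.956, -2.455, 0.002]
wrist_force: [0.3, -0.1, 0.1]
width: -0.004
grip_force: 0.0
```

jog_arm([
  {"travel": [0, 0, 4], "rot": [0, 0, 0], "claw": 255},
  {"travel": [0, 0, 5], "rot": [0, 0, 0], "claw": 255},
  {"travel": [0, 0, 5], "rot": [0, 0, 0], "claw": 255},
  {"travel": [0, 0, 5], "rot": [0, 0, 0], "claw": 255},
  {"travel": [0, 0, 1], "rot": [0, 0, 0], "claw": 255},
])

```text
time: 9.85
tool_pos: [0.5035, -0.09, 0.0494]
tcp_rot: [-1.957, -2.456, 0.001]
wrist_force: [-0.0, -0.8, 0.1]
width: -0.001
grip_force: 0.0
```

```bash
python3 -c "
from h import *
tcpb()"
```

```text
box mm [-97.4 -84.9  49.4] [-0.  -0.8  0.1]
```

jog_arm([
  {"travel": [0, 3, 0], "rot": [0, 0, 0], "claw": 255},
  {"travel": [0, 3, 0], "rot": [0, 0, 0], "claw": 255},
  {"travel": [1.7, 3.1, 0], "rot": [0, 0, 5], "claw": 255},
  {"travel": [1.7, 3.1, 0], "rot": [0, 0, 5], "claw": 255},
  {"travel": [1.7, 3.1, 0], "rot": [0, 0, 5], "claw": 255},
])

```text
time: 10.35
tool_pos: [0.518, -0.0827, 0.0504]
tcp_rot: [-2.265, -2.176, 0.003]
wrist_force: [-3.2, -2.6, 1.4]
width: 0.001
grip_force: 1.6
```

jog_arm([
  {"travel": [1.7, 3.1, 0], "rot": [0, 0, 5], "claw": 255},
  {"travel": [1.7, 3.1, 0], "rot": [0, 0, 5], "claw": 255},
  {"travel": [1.7, 3.1, 0], "rot": [0, 0, 5], "claw": 255},
  {"travel": [1.7, 3.1, 0], "rot": [0, 0, 5], "claw": 255},
  {"travel": [1.7, 3.1, 0], "rot": [0, 0, 5], "claw": 255},
])

```text
time: 10.85
tool_pos: [0.5345, -0.0773, 0.0503]
tcp_rot: [-2.681, -1.634, 0.003]
wrist_force: [-4.0, -0.4, 1.6]
width: 0.003
grip_force: 1.6
```

```bash
python3 -c "
from h import *
tcpb()
snap('scene','s4',(90,100,290,250),4)"
```

```text
box mm [-64.4 -79.5  50.3] [-4.  -0.4  1.6]
```

View pics/s4.png

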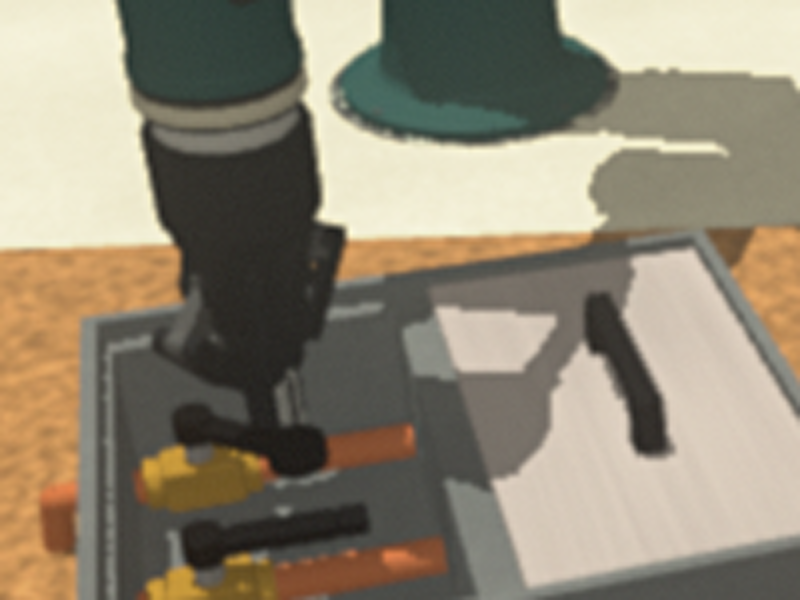

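The disc is now at (300,450), so the lever is about 40° round and the finger is behind the bar. The plain lever hasn't moved. I'll carry on along the arc.

jog_arm([
  {"travel": [1.7, 3.1, 0], "rot": [0, 0, 5], "claw": 255},
  {"travel": [1.7, 3.1, 0], "rot": [0, 0, 5], "claw": 255},
  {"travel": [1.7, 3.1, 0], "rot": [0, 0, 5], "claw": 255},
  {"travel": [1.7, 3.1, 0], "rot": [0, 0, 5], "claw": 255},
  {"travel": [1.7, 3.1, 0], "rot": [0, 0, 5], "claw": 255},
])

```text
time: 11.4
tool_pos: [0.552, -0.0794, 0.0502]
tcp_rot: [-2.971, -1.017, 0.002]
wrist_force: [-3.0, 1.1, 1.7]
width: 0.001
grip_force: 1.6
```

jog_arm([
  {"travel": [1.7, 3.1, 0], "rot": [0, 0, 5], "claw": 255},
  {"travel": [1.7, 3.1, 0], "rot": [0, 0, 5], "claw": 255},
  {"travel": [1.7, 3.1, 0], "rot": [0, 0, 5], "claw": 255},
  {"travel": [1.7, 3.1, 0], "rot": [0, 0, 5], "claw": 255},
  {"travel": [0, 1, 0], "rot": [0, 0, 5], "claw": 255},
])

```text
time: 11.9
tool_pos: [0.5658, -0.0873, 0.0504]
tcp_rot: [-3.121, -0.349, -0.002]
wrist_force: [1.6, 3.9, -0.9]
width: 0.002
grip_force: 1.8
```

```bash
python3 -c "
from h import *
tcpb()"
```

```text
box mm [-36.2 -96.2  50.4] [ 1.6  3.9 -0.9]
```

Now push on (tool +y = box -y) until it stops.

jog_arm([
  {"travel": [0, 1, 0], "rot": [0, 0, 0], "claw": 255},
  {"travel": [0, 1, 0], "rot": [0, 0, 0], "claw": 255},
  {"travel": [0, 1, 0], "rot": [0, 0, 0], "claw": 255},
  {"travel": [0, 1, 0], "rot": [0, 0, 0], "claw": 255},
  {"travel": [0, 0, 0], "rot": [0, 0, 0], "claw": 255},
])

```text
time: 12.4
tool_pos: [0.5665, -0.0913, 0.0505]
tcp_rot: [-3.12, -0.354, -0.002]
wrist_force: [1.3, 6.5, -1.1]
width: -0.001
grip_force: 3.0
```

```bash
python3 -c "
from h import *
tcpb()"
```

```text
box mm [ -36.4 -100.2   50.5] [ 1.3  6.5 -1.1]
```

jog_arm([
  {"travel": [0, 1, 0], "rot": [0, 0, 0], "claw": 255},
  {"travel": [0, 1, 0], "rot": [0, 0, 0], "claw": 255},
  {"travel": [0, 1, 0], "rot": [0, 0, 0], "claw": 255},
  {"travel": [0, 1, 0], "rot": [0, 0, 0], "claw": 255},
  {"travel": [0, 0, 0], "rot": [0, 0, 0], "claw": 255},
])

```text
time: 12.9
tool_pos: [0.5666, -0.0917, 0.0505]
tcp_rot: [-3.115, -0.352, 0.0]
wrist_force: [0.7, 18.7, 3.8]
width: 0.0
grip_force: 9.1
```

```bash
python3 -c "
from h import *
tcpb()"
```

```text
box mm [ -36.4 -100.7   50.5] [ 0.7 18.7  3.8]
```

It stopped hard at 19 N. Backing off, then up and away.

jog_arm([
  {"travel": [0, -6, 0], "rot": [0, 0, 0], "claw": 255},
  {"travel": [0, -14, 0], "rot": [0, 0, 0], "claw": 255},
  {"travel": [0, 0, -30], "rot": [0, 0, 0], "claw": 255},
  {"travel": [0, 0, -50], "rot": [0, 0, 0], "claw": 255},
  {"travel": [0, 0, -50], "rot": [0, 0, 0], "claw": 255},
])

```text
time: 13.4
tool_pos: [0.5607, -0.0765, 0.1804]
tcp_rot: [3.121, 0.355, -0.006]
wrist_force: [2.6, 0.6, 0.9]
width: 0.0
grip_force: 0.0
```

jog_arm([
  {"travel": [0, -40, -40], "rot": [0, 0, 0], "claw": 255},
  {"travel": [0, -50, 0], "rot": [0, 0, 0], "claw": 255},
  {"travel": [0, -50, 0], "rot": [0, 0, 0], "claw": 255},
  {"travel": [0, -50, 0], "rot": [0, 0, 0], "claw": 255},
  {"travel": [0, -50, 0], "rot": [0, 0, 0], "claw": 255},
])

```text
time: 13.9
tool_pos: [0.5089, 0.154, 0.216]
tcp_rot: [3.121, 0.353, 0.001]
wrist_force: [0.3, 0.7, 0.1]
width: -0.001
grip_force: 0.0
```

jog_arm([
  {"travel": [0, -50, 0], "rot": [0, 0, 0], "claw": 255},
  {"travel": [0, -30, 0], "rot": [0, 0, 0], "claw": 255},
  {"travel": [0, 0, 0], "rot": [0, 0, 0], "claw": 255},
  {"travel": [0, 0, 0], "rot": [0, 0, 0], "claw": 255},
  {"travel": [0, 0, 0], "rot": [0, 0, 0], "claw": 255},
])

```text
time: 14.4
tool_pos: [0.4919, 0.2298, 0.2155]
tcp_rot: [3.121, 0.353, -0.0]
wrist_force: [0.8, 0.2, -0.6]
width: -0.002
grip_force: 0.0
```

```bash
python3 -c "
from h import *
tcpb();snap('top','t3',(210,100,410,270),3.5)"
```

```text
box mm [-37.5 229.4 215.5] [ 0.8  0.2 -0.6]
```

View pics/t3.png

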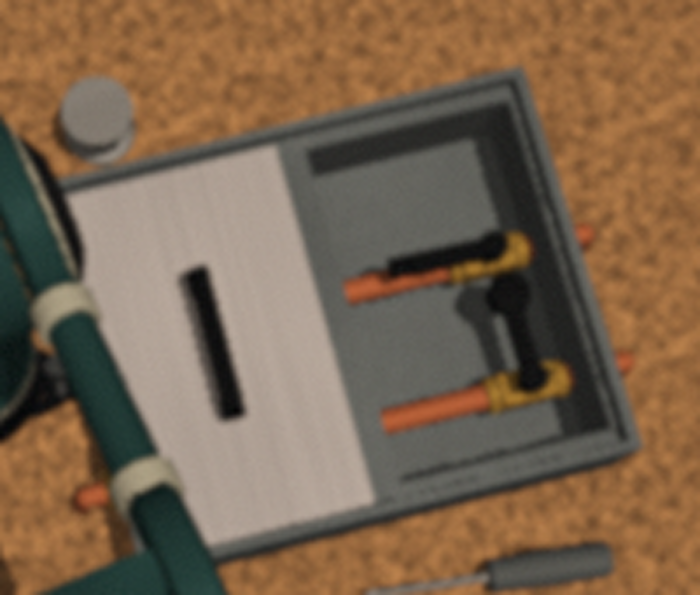

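The disc is at (509,296) and the pivot at (533,376). That line is parallel to the box's end wall, so the lever is crosswise to its pipe. The cover is still parked, the plain lever is still open, and the spool and screwdriver haven't moved. The heat sink is out of this view, but the arm stayed well above it.

```bash
python3 -c "
from workcell import workorder
print(workorder.finish_job())"
```

```text
the job is handed in; nothing more can be done
None
```

I pushed the cover fully onto the closed end, then turned the marked lever a quarter turn clockwise to its stop, backed off, and handed the job in at about 14.5 s; in the last picture the plain lever, spool and screwdriver were unmoved, and the heat sink was out of view but the arm never came near it.

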